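Load and latch a drilling jig

ROBOT

A 7-joint arm with a two-finger parallel gripper is mounted at the origin on a cart in front of the work surface, level with it; the furniture and walls round the work are solid. World frame = base frame: x ahead of the robot, y to its left, z up, the work surface at z = 0. Lengths are in m, angles in rad, forces in N, time in s.
With the tool pointing down it reaches from about 0.4 to 0.925 m from the base axis. Payload 5.6 kg.
Tool frame: the origin (TCP) lies on the mounting face of the last link; the fingertips stand 173 mm ahead of it and the grasp point (between the pads) lies 155 mm ahead of it (bot.nose_length is the distance from the TCP to the fingertips, in m); z points along the fingers, y is the line along which they close (so a half turn about z gives the same grasp; the last joint's range is limited). The gripper opens to 85 mm and grips with 20 to 120 N. Pads are 22 mm wide; open, the fingers measure 114 mm over their backs; the gripper's body (76 mm by 85 mm) begins 54 mm behind the grasp point. The pads swing forward as they close: fully open they stand 13 mm farther back than shut.
Start: joints at [1.147, 0.468, -0.012, 1.603, 0.006, 1.071, -0.056], TCP at [0.242, -0.603, 0.405] pointing down, gripper open.
Joint ranges: [-2.53, 2.53], [-0.31, 2.02], [-1.57, 1.55], [0.28, 2.44], [-1.29, 4.43], [0.15, 1.84], [-2.92, 2.92]. Speed limits (rad/s): [2.57, 2.57, 3.14, 3.14, 3.14, 3.14, 3.14].

INTERFACE

Orientations are given as a unit quaternion [w, x, y, z].
In Python, from cell import bot gives the robot as it stands.
- The arm moves only by the shell command python3 jog.py 'ROWS'. ROWS is a JSON list of rows, 1 to 20 of them, each of 7 numbers: dx, dy, dz in m, then a rotation vector rx, ry, rz in rad, then the finger opening in m; each row is the pose to reach, as a shift and turn from the pose commanded when the command began, along the tool's axes at that moment; what a row does not reach only later rows make up. A row lasts 1/12 s, in which the tool goes at most 0.0417 m and 0.125 rad, less where a joint would pass 70% of its speed; a pose out of reach is approached as far as the arm can. The fingers move at their own pace and stop on an object; the grip force is fixed at half the most. Time passes only in rows, so rows that do not move let the fingers close. It prints the time, the measured TCP pose, the force, the opening and the grip force at its end.
- bot.observe(): the state, without advancing time (a new reading comes with each control period).
- bot.read_camera(name): name is "scene" or "top"; returns (picture, depth): 420x560x3 uint8, red, green, blue; 420x560 float32, m along the optical axis (not along the pixel's ray), 0 where there is no reading.
- bot.camera_model(name): a dict with "mtx" (3x3 intrinsics, pixels), "k1" (the pictures are not rectified: a ray, as slopes to the right and down, at radius r is drawn at 1 + k1 r^2 times it, then the intrinsics apply), "R" (3x3) and "t" (3): a world point X has camera coordinates R X + t. Camera axes: x right, y down, z forward; pixel columns grow to the right and rows downward; lengths in m; the calibration is good to about 2 mm. A picture is of the moment at which its call begins. camera_model takes no time and is no camera call.
- bot.sign_off(): hands the job in; it is judged then, once.
The state is a dict: "t": time; "qpos": joint angles; "dq": joint speeds; "effort": joint torques, N m; "position": TCP position; "orientation": TCP orientation; "force": force on the tool from outside, world axes, zero at the start; "moment": the same for the moment, N m; "width": finger opening in m; "gripper_force": force on a finger pad.
Only numpy, scipy, OpenCV 4.12 (cv2) and the standard library are available. Lean on these libraries where they do the work, as an engineer would, in place of code of your own. Each camera call takes 0.05 s, during which the arm holds its last target. There are 200 camera calls.

TASK

Load the short square wooden off-cut into the drilling jig so that it lies flat on the floor of the nest between the low rails, then swing the jig's top plate fully down shut over it, and swing the red-knobbed hook latch up until its nose is fully home over the lip of the plate. Leave the thin off-cut, the tape measure and the marking gauge where they are, and let go of everything.

Things in the scene. Friction and masses are not known exactly. Their poses are not given: they have to be found in the camera images.
- drill_jig: Drilling jig, fixed: plywood base 256 x 120 x 18 mm with a nest of low dark-wood rails and a dark-wood post at each end (from 86 mm off centre, 70 mm wide, tops 64 mm above the bench). Origin: centre of the underside, at bench height; z up; x along the jig, hook latch at its -x end, plate hinge at its +x end; y across. Place and yaw vary.
- nest_floor (a point): Centre of the nest's floor, on its surface, 18 mm above the bench; axes as the jig's. Between the four rails the nest is 144 mm along the jig's x and 48 mm along its y. The rails stand 15 mm above this floor, 12 mm thick; their upper halves splay outward about 4 mm as a lead-in.
- top_plate (a joint): Hinge angle of the aluminium top plate (212 x 66 x 10 mm, two steel drill bushings, black ball knob): 0 = shut, level on the end posts, 1.5 mm above a seated block; grows as the plate swings up and back toward the jig's +x; 1.6 to 1.85 at the start (edge 0.29 m above the bench). Stiff hinge (about 0.35 N m of friction): the plate stays at any angle and must be led fully down.
- plate_hinge (a point): On the plate's hinge axis, which is parallel to the jig's y; in the jig's frame it lies at x = +110.5 mm, y = 0, z = 69.5 mm.
- plate_knob (a point): Centre of the black ball knob (26 mm), 30 mm out from the plate's upper face on a thin stem. Plate shut: 198.5 mm from the hinge axis toward the jig's -x and 35 mm above it (104.5 mm above the bench); it turns about the hinge with the plate. The ball can be pinched from above along the jig's y and led along its arc, turning between the pads.
- hook_latch (a joint): Angle of the steel hook at the jig's -x end: 0 = home, upright at its stop, nose 10 mm over the plate's lip and 1.5 mm above it; grows as the hook falls outward (jig's -x); 0.8 to 1.2 at the start. Stays where left (0.1 N m of friction). The nose catches on the plate: the hook cannot come home unless the plate is down, nor the plate come down past a closed hook.
- hook_hinge (a point): On the hook's hinge axis, parallel to the jig's y; in the jig's frame at x = -118 mm, y = 0, z = 30 mm.
- hook_knob (a point): Centre of the red ball knob (24 mm) on the hook. Hook home: 22 mm from the hook's hinge axis toward the jig's -x and 75 mm above it (105 mm above the bench); it turns about that axis with the hook. It can be pinched from above along the jig's y and led along its arc.
- blank: The loose work piece: short square wooden off-cut, 45 x 140 x 45 mm, about 0.16 kg. Origin: centre of its underside; y along its 140 mm length. It lies flat on the bench and belongs in the nest with its length along the jig's x, either way round.
- blank_center (a point): Middle of the work piece, 22.5 mm above its underside; axes as blank.
- thin_offcut: Bystander: long thin wooden off-cut, 45 x 220 x 20 mm, origin at the centre of its underside, y along its length. Leave alone.
- tape_measure: Bystander: yellow and black tape measure, 76 x 94 x 34 mm, origin at the centre of its underside. Leave alone.
- marking_gauge: Bystander: wooden marking gauge, 66 x 220 x 80 mm, origin under its middle, y along its beam. Leave alone.

How it is judged:
On the way, in this order (a step that is already met when the one before it is completed fails the run):
1. the square off-cut lies flat in the nest between the rails (horizontal distance between blank_center and nest_floor below 0.006 m and z of blank_center in the frame of nest_floor below 0.0255 m and angle between the y axis of blank and the x axis of drill_jig, either way round below 0.08 rad), for 0.2 s.
2. the top plate is shut down on the posts over it (value of joint top_plate below 0.015 rad), for 0.2 s.
At the end, for the whole second after the job is handed in: The off-cut lies flat in the nest (middle within 6 mm of the nest centre in plan, under 25.5 mm above its floor, length within 0.08 rad of the jig's), at rest; top plate shut (under 0.015 rad); hook latch home (under 0.08 rad); the bystanders within 30 mm of their starts (all of step 1 and value of joint top_plate below 0.015 rad and value of joint hook_latch below 0.08 rad and linear speed of blank below 0.01 m/s); the robot touches nothing.
It fails at once if the thin off-cut, the tape measure or the marking gauge is moved more than 30 mm (distance of any of thin_offcut, tape_measure, marking_gauge from where it was at the start of the episode above 0.03 m).
It also fails if it takes over 72 s, if anything falls off the work surface, if the arm or the gripper's body presses on something with over 40 N, if the wrist force passes 120 N, or if a joint passes its speed limit or range.

## Working session

There is one attempt and no reset: what is moved stays moved. The work goes in short steps, Python scripts to look and compute and a shell command to move; the robot and the scene stay as the last step left them, time stands still between calls to the robot, and variables do not carry over. Pictures are saved under pics/ and viewed, at most 10 in all, crops included, and the job is handed in when it is done.

```bash
ls; mkdir -p pics
python3 - <<'E'
from cell import bot
import cv2,numpy as np
s=bot.observe();print(s)
for n in("scene","top"):
    im,d=bot.read_camera(n);cv2.imwrite(f"pics/{n}0.png",im[:,:,::-1]);np.save(f"{n}0.npy",d)
    print(n,bot.camera_model(n))
E
```

```text
cell.py
jog.py
pics
{'t': 0.0, 'qpos': array([ 1.14697938,  0.46839662, -0.01160221,  1.60361132,  0.0059865 ,
        1.0714237 , -0.05631753]), 'dq': array([ 0.00054253, -0.000342  , -0.00046527, -0.00018526,  0.00063325,
        0.00196589,  0.00086449]), 'effort': array([ 1.82743821e-05, -5.32376683e+01,  2.12838489e-02, -2.51296413e+01,
        1.12936131e-02,  7.88195583e-03, -1.39903875e-05]), 'position': array([ 0.24145691, -0.60322187,  0.40373053]), 'orientation': array([-8.73347370e-04,  9.81934992e-01,  1.89216432e-01, -2.26343140e-04]), 'force': array([0.14618867, 0.51421018, 0.64374057]), 'moment': array([-0.00044405,  0.03219692,  0.01873658]), 'gripper_force': 0.0, 'width': 0.08547003124247252}
scene {'mtx': array([[477.98157428,   0.        , 275.01053391],
       [  0.        , 477.98157428, 215.35213045],
       [  0.        ,   0.        ,   1.        ]]), 'k1': -0.14304448818935173, 'R': array([[-0.81613943, -0.57738615,  0.02327354],
       [-0.3082563 ,  0.40094914, -0.86268061],
       [ 0.48876833, -0.71124188, -0.50521332]]), 't': array([0.45995431, 0.27764457, 1.0144467 ])}
top {'mtx': array([[496.06852069,   0.        , 274.48869384],
       [  0.        , 496.06852069, 209.83303092],
       [  0.        ,   0.        ,   1.        ]]), 'k1': -0.0657479246089141, 'R': array([[-0.01257854, -0.99991832,  0.00226494],
       [-0.9886555 ,  0.01209774, -0.14971289],
       [ 0.14967326, -0.00412241, -0.98872692]]), 't': array([-0.01493158,  0.60874997,  1.12779482])}
```

View pics/top0.png

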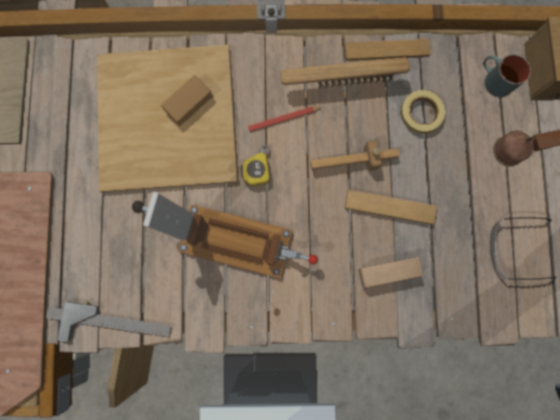

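View pics/scene0.png

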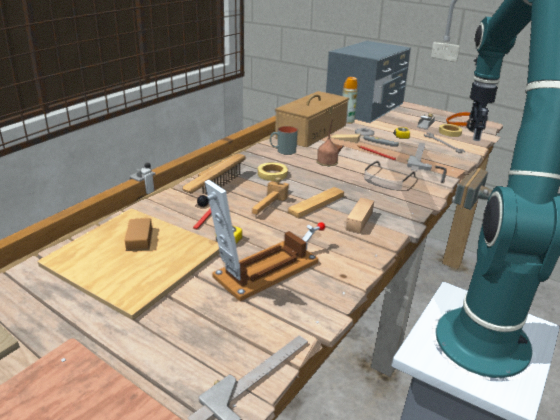

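The top view shows the blank at about (392,272) and the thin off-cut at (391,207). The jig is centred near (238,242), with its red hook knob at (313,259) and black plate knob at (138,207). The plate stands up toward the image's left, so the jig's +x is roughly world +y. The scene view agrees.

```bash
cat > h.py <<'E'
import numpy as np,cv2
from cell import bot
def cloud(n,d):
    c=bot.camera_model(n);K=c["mtx"];v,u=np.mgrid[:420,:560]
    p=np.stack([u,v],-1).reshape(-1,1,2).astype(float)
    r=cv2.undistortPoints(p,K,np.array([c["k1"],0,0,0,0.]))[:,0]
    X=np.c_[r,np.ones(len(r))]*d.reshape(-1,1)
    return ((X-c["t"])@c["R"]).reshape(420,560,3)
def onplane(n,px,z):
    c=bot.camera_model(n)
    r=cv2.undistortPoints(np.array(px,float).reshape(-1,1,2),c["mtx"],np.array([c["k1"],0,0,0,0.]))[:,0]
    D=np.c_[r,np.ones(len(r))]@c["R"];o=-c["R"].T@c["t"]
    return o+D*((z-o[2])/D[:,2])[:,None]
def box(P):
    (c,s,a)=cv2.minAreaRect((P[:,:2]*1000).astype(np.float32))
    b=cv2.boxPoints((c,s,a))
    e=max((b[1]-b[0],b[2]-b[1]),key=np.linalg.norm)
    return np.array(c),sorted(s),np.degrees(np.arctan2(e[1],e[0]))
E
python3 - <<'E'
from h import *
d=np.load("top0.npy");C=cloud("top",d);im=cv2.imread("pics/top0.png");hsv=cv2.cvtColor(im,cv2.COLOR_BGR2HSV)
def sel(x0,x1,y0,y1,lo,hi):
    m=np.zeros((420,560),bool);m[y0:y1,x0:x1]=True
    return m&(C[...,2]>lo)&(C[...,2]<hi)&(d>0)
print("bench z",np.median(C[300:340,200:300,2]))
for n,a in dict(blank=(350,440,245,300,.038,.055),thin=(335,445,185,230,.012,.03),base=(170,300,195,285,.012,.024),jigall=(170,300,195,285,.010,.04),posts=(170,300,195,285,.055,.069),rails=(190,290,200,280,.026,.040)).items():
    m=sel(*a).astype(np.uint8)
    m=cv2.morphologyEx(m,cv2.MORPH_OPEN,np.ones((2,2),np.uint8))
    n_,l,st,ce=cv2.connectedComponentsWithStats(m)
    for i in range(1,n_):
        if st[i,4]>40:
            P=C[l==i];print(n,st[i,4],st[i,:4],*box(P),"z",np.median(P[:,2]).round(4))
H,S,V=[hsv[...,i].astype(int) for i in range(3)]
m=((H<6)|(H>174))&(S>170)&(V>90); m[:245]=0;m[275:]=0;m[:,:295]=0;m[:,330:]=0
print("red",np.argwhere(m).mean(0),m.sum(),C[m].mean(0),C[m].max(0))
m=V<40;m[:195]=0;m[220:]=0;m[:,:128]=0;m[:,150:]=0
print("blk",np.argwhere(m).mean(0),m.sum(),C[m].mean(0),C[m].max(0))
# base outline by colour
m=((H>8)&(H<20)&(S>140)).astype(np.uint8);m[:200]=0;m[285:]=0;m[:,:170]=0;m[:,300:]=0
cv2.imwrite("pics/m.png",m*255)
big=cv2.resize(im[190:290,120:340],None,fx=3.6,fy=3.6,interpolation=cv2.INTER_CUBIC);cv2.imwrite("pics/crop.png",big)
E
```

```text
bench z 0.0005953082780960749
blank 1150 [362 258  62  30] [ 439.63745117 -200.55821228] [48.17915725708008, 362.8922119140625] -80.31397 z 0.0457
thin 1694 [346 191  92  34] [ 577.53771973 -202.85362244] [147.6968231201172, 446.23468017578125] -70.31722 z 0.0209
base 1033 [190 205 103  43] [572.0390625   42.01289368] [128.0877685546875, 274.44195556640625] 48.220955 z 0.0197
base 1166 [205 224  62  34] [523.50897217  48.98806763] [83.53365325927734, 208.93685913085938] 58.108932 z 0.0196
base 1212 [179 241 107  38] [486.91732788  84.65583038] [63.82110595703125, 257.64471435546875] 78.154366 z 0.0191
jigall 4478 [179 205 114  74] [529.83129883  73.82678986] [137.91287231445312, 256.3741455078125] 74.47614 z 0.0201
posts 250 [188 215  15  30] [564.19012451 164.79870605] [20.108774185180664, 70.06527709960938] -19.74817 z 0.0643
posts 235 [268 235  14  31] [492.65371704 -16.9670105 ] [22.6390380859375, 117.44227600097656] -10.260741 z 0.0641
rails 515 [199 219  73  40] [530.7098999   50.77327728] [98.40037536621094, 217.58665466308594] 59.29503 z 0.0333
rails 294 [203 244  59  19] [496.79794312  56.81428909] [42.75759506225586, 191.5814208984375] 61.92689 z 0.0342
red [258.97222222 312.52777778] 36 [ 0.48689686 -0.10261538  0.13623991] [ 0.49690772 -0.01764563  1.20625264]<stdin>:18: RuntimeWarning: Mean of empty slice.
  ret = um.true_divide(
Traceback (most recent call last):
ValueError: zero-size array to reduction operation maximum which has no identity
```

```bash
cat > m.py <<'E'
from h import *
d=np.load("top0.npy");C=cloud("top",d);im=cv2.imread("pics/top0.png");hsv=cv2.cvtColor(im,cv2.COLOR_BGR2HSV)
def sel(x0,x1,y0,y1,lo,hi):
    m=np.zeros((420,560),bool);m[y0:y1,x0:x1]=True
    return m&(C[...,2]>lo)&(C[...,2]<hi)&(d>0)
for n,a in dict(blank=(350,440,245,300,.038,.055),thin=(335,445,185,230,.012,.03),jigall=(170,300,195,285,.010,.026),posts=(170,300,195,285,.055,.069),rails=(190,290,200,280,.026,.040)).items():
    m=sel(*a); l0=m.astype(np.uint8)
    n_,l,st,ce=cv2.connectedComponentsWithStats(l0)
    for i in range(1,n_):
        if st[i,4]>60:
            P=C[l==i];print(n,st[i,4],st[i,:4],*box(P),"z",np.median(P[:,2]).round(4))
H,S,V=[hsv[...,i].astype(int) for i in range(3)]
m=((H<6)|(H>174))&(S>170)&(V>90); m[:245]=0;m[275:]=0;m[:,:295]=0;m[:,330:]=0
g=m&(C[...,2]<.15)&(C[...,2]>.03)
print("red",np.argwhere(m).mean(0),m.sum(),np.median(C[g],0),C[g].max(0))
print(V[200:216,130:148].min())
m=V<V[200:216,130:148].min()+30;m[:195]=0;m[220:]=0;m[:,:128]=0;m[:,150:]=0
g=m&(C[...,2]<.4)&(C[...,2]>.2)
print("blk",np.argwhere(m).mean(0),m.sum(),np.median(C[g],0))
big=cv2.resize(im[190:290,120:340],None,fx=3.6,fy=3.6,interpolation=cv2.INTER_CUBIC);cv2.imwrite("pics/crop.png",big)
E
python3 m.py
```

```text
blank 1152 [361 257  62  30] [ 459.4833374  -295.12472534] [45.230716705322266, 140.46017456054688] -79.67875 z 0.0459
thin 1701 [345 189  92  35] [ 618.39404297 -305.89962769] [46.92149353027344, 220.54592895507812] 78.33495 z 0.021
jigall 3554 [177 204 116  74] [540.35577393  74.46372223] [120.40995788574219, 256.22393798828125] 75.03056 z 0.0194
posts 258 [186 213  16  31] [565.25598145 166.31430054] [20.10219383239746, 69.99690246582031] -15.264894 z 0.0649
posts 246 [266 234  15  31] [514.85455322 -18.71694946] [20.64863395690918, 69.72581481933594] -14.865173 z 0.0646
rails 544 [196 217  75  42] [546.49121094  74.27399445] [63.82707977294922, 171.45596313476562] 76.32111 z 0.0337
rails 300 [201 243  60  19] [511.45559692  82.17925262] [12.050361633300781, 144.5505828857422] 74.91309 z 0.0342
red [258.97222222 312.52777778] 36 [ 0.48999753 -0.10730929  0.07317018] [ 0.49690772 -0.10184083  0.08037585]
52
blk [206.34313725 138.02941176] 102 [0.58458194 0.24021804 0.27183658]
```

View pics/crop.png

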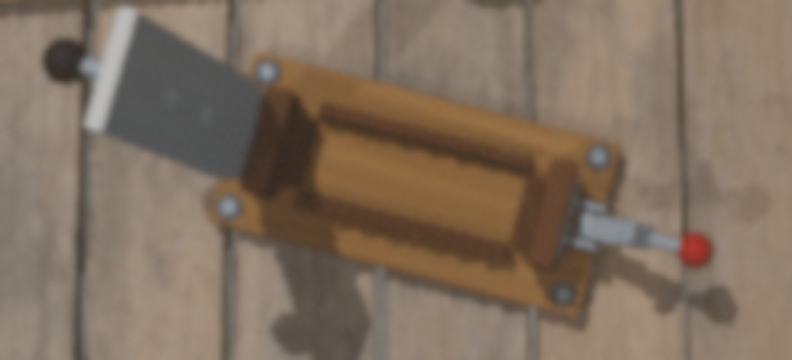

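Sizes match those given: blank 45×140, base 120×256, posts 192 mm apart, heights within 1 mm. The jig is at (0.540, 0.074) with yaw 74.9°. The blank is at (0.4595, -0.295), its length along 100.3°.

```bash
cat > go.py <<'E'
import sys,numpy as np
from h import bot
from scipy.spatial.transform import Rotation as Ro
J=np.array([.5402,.0742]);YAW=74.9
def jig(x,y,z):
    c,s=np.cos(np.radians(YAW)),np.sin(np.radians(YAW));return np.array([J[0]+c*x-s*y,J[1]+s*x+c*y,z])
def to(g,a):
    """shift and turn in tool axes to bring grasp point to g, tool down, tool x at yaw a deg"""
    s=bot.observe();q=s["orientation"];R0=Ro.from_quat(q[[1,2,3,0]])
    c,n=np.cos(np.radians(a)),np.sin(np.radians(a))
    R=Ro.from_matrix(np.array([[c,n,0],[n,-c,0],[0,0,-1]]))
    d=R0.inv().apply(np.array(g)+[0,0,.155]-s["position"]);r=(R0.inv()*R).as_rotvec()
    print(np.r_[d,r].round(4).tolist(),"rows",max(np.linalg.norm(d)/.0417,np.linalg.norm(r)/.125).round(1))
E
python3 -c "
from go import *
to([.4595,-.2951,.12],100.3);to([.4595,-.2951,.038],100.3)"
```

```text
[0.317, -0.2049, 0.1291, -0.0014, -0.001, -1.3699] rows 11.0
[0.317, -0.2047, 0.2111, -0.0014, -0.001, -1.3699] rows 11.0
```

```bash
python3 jog.py '[[0.317,-0.205,0.129,-0.001,-0.001,-1.37,0.085],[0.317,-0.205,0.129,-0.001,-0.001,-1.37,0.085],[0.317,-0.205,0.129,-0.001,-0.001,-1.37,0.085],[0.317,-0.205,0.129,-0.001,-0.001,-1.37,0.085],[0.317,-0.205,0.129,-0.001,-0.001,-1.37,0.085],[0.317,-0.205,0.129,-0.001,-0.001,-1.37,0.085],[0.317,-0.205,0.129,-0.001,-0.001,-1.37,0.085],[0.317,-0.205,0.129,-0.001,-0.001,-1.37,0.085],[0.317,-0.205,0.129,-0.001,-0.001,-1.37,0.085],[0.317,-0.205,0.129,-0.001,-0.001,-1.37,0.085],[0.317,-0.205,0.129,-0.001,-0.001,-1.37,0.085],[0.317,-0.205,0.129,-0.001,-0.001,-1.37,0.085],[0.317,-0.205,0.129,-0.001,-0.001,-1.37,0.085],[0.317,-0.205,0.129,-0.001,-0.001,-1.37,0.085]]'; python3 -c "
from go import *
to([.4595,-.2951,.038],100.3)"
```

```text
t: 1.27
position: [0.459, -0.2965, 0.2757]
orientation: [0.001, 0.643, 0.766, -0.001]
force: [-0.7, -0.5, 0.5]
width: 0.0851
gripper_force: 0.0
[0.0015, 0.0007, 0.0827, -0.0004, 0.0018, -0.0049] rows 2.0
```

```bash
python3 jog.py '[[0.001,0.001,0.03,0,0,-0.005,0.085],[0.001,0.001,0.06,0,0,-0.005,0.085],[0.001,0.001,0.083,0,0,-0.005,0.085],[0.001,0.001,0.083,0,0,-0.005,0.085],[0.001,0.001,0.083,0,0,-0.005,0.085],[0.001,0.001,0.083,0,0,-0.005,0.0],[0.001,0.001,0.083,0,0,-0.005,0.0],[0.001,0.001,0.083,0,0,-0.005,0.0],[0.001,0.001,0.083,0,0,-0.005,0.0],[0.001,0.001,0.083,0,0,-0.005,0.0],[0.001,0.001,0.083,0,0,-0.005,0.0],[0.001,0.001,0.083,0,0,-0.005,0.0],[0.001,0.001,0.083,0,0,-0.005,0.0]]'; python3 -c "
from go import *
to([.4595,-.2951,.15],100.3)"
```

```text
t: 2.35
position: [0.4609, -0.2948, 0.1944]
orientation: [0.002, 0.639, 0.769, -0.001]
force: [-1.4, 0.8, 6.8]
width: 0.0442
gripper_force: 62.9
[-0.0004, -0.0013, -0.1106, 0.0015, 0.0035, 0.0046] rows 2.7
```

```bash
python3 jog.py '[[0,0,-0.03,0,0,0,0],[0,0,-0.07,0,0,0,0],[0,0,-0.11,0,0,0,0],[0,0,-0.11,0,0,0,0],[0,0,-0.11,0,0,0,0]]'; python3 -c "
from go import *
to(jig(0,0,.15),YAW)"
```

```text
t: 2.77
position: [0.461, -0.2946, 0.3055]
orientation: [0.004, 0.639, 0.769, -0.0]
force: [0.5, -0.0, -2.6]
width: 0.0436
gripper_force: 62.5
[0.348, 0.1454, -0.0009, 0.0053, 0.0048, 0.4479] rows 9.0
```

```bash
python3 jog.py '[[0.348,0.145,-0.001,0.005,0.005,0.448,0],[0.348,0.145,-0.001,0.005,0.005,0.448,0],[0.348,0.145,-0.001,0.005,0.005,0.448,0],[0.348,0.145,-0.001,0.005,0.005,0.448,0],[0.348,0.145,-0.001,0.005,0.005,0.448,0],[0.348,0.145,-0.001,0.005,0.005,0.448,0],[0.348,0.145,-0.001,0.005,0.005,0.448,0],[0.348,0.145,-0.001,0.005,0.005,0.448,0],[0.348,0.145,-0.001,0.005,0.005,0.448,0],[0.348,0.145,-0.001,0.005,0.005,0.448,0],[0.348,0.145,-0.001,0.005,0.005,0.448,0],[0.348,0.145,-0.001,0.005,0.005,0.448,0],[0.348,0.145,-0.001,0.005,0.005,0.448,0]]'; python3 -c "
from go import *
to(jig(0,0,.15),YAW);to(jig(0,0,.0575),YAW)
for n in('scene','top'):
    im,d=bot.read_camera(n);__import__('cv2').imwrite(f'pics/{n}1.png',im[:,:,::-1]);np.save(n+'1.npy',d)
"
```

```text
t: 3.85
position: [0.5385, 0.0732, 0.302]
orientation: [-0.003, 0.794, 0.608, -0.002]
force: [-1.0, 0.1, -2.6]
width: 0.0441
gripper_force: 62.3
[0.0014, 0.0014, -0.003, -0.0074, -0.0007, -0.0011] rows 0.1
[0.0013, 0.0021, 0.0895, -0.0074, -0.0007, -0.0011] rows 2.1
```

View pics/scene1.png

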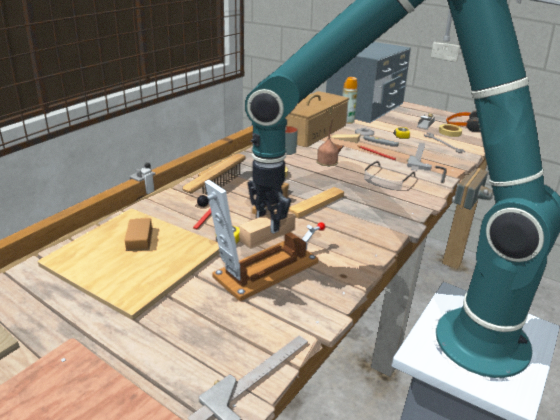

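The scene view shows the block held level over the nest at about (268,230). Next I lower it part way and re-measure.

```bash
python3 jog.py '[[0.0014,0.0016,0.03,-0.007,-0.001,-0.001,0],[0.0014,0.0016,0.057,-0.007,-0.001,-0.001,0],[0.0014,0.0016,0.057,-0.007,-0.001,-0.001,0],[0.0014,0.0016,0.057,-0.007,-0.001,-0.001,0],[0.0014,0.0016,0.057,-0.007,-0.001,-0.001,0]]'; python3 -c "
from go import *
from h import *
to(jig(0,0,.0585),YAW)
s=bot.observe();print(s['position'])
im,d=bot.read_camera('scene');cv2.imwrite('pics/s2.png',im[:,:,::-1]);C=cloud('scene',d)
im2,d2=bot.read_camera('top');cv2.imwrite('pics/t2.png',im2[:,:,::-1])
C2=cloud('top',d2)
for n,c in(('scene',C),('top',C2)):
    c,sn=np.cos(np.radians(YAW)),np.sin(np.radians(YAW));P=(C if n=='scene' else C2).reshape(-1,3);q=P[:,:2]-J
    L=np.c_[q@[c,sn],q@[-sn,c],P[:,2]]
    m=(abs(L[:,1])<.032)&(abs(L[:,0])<.08)&(L[:,2]>.07)&(L[:,2]<.105);B=L[m]
    print(n,m.sum(),np.percentile(B,[1,5,50,95,99],axis=0).round(4).tolist())
    t=B[abs(B[:,0])>.03];print('end tops',np.median(t[t[:,0]>0],0),np.median(t[t[:,0]<0],0))
"
```

```text
t: 4.37
position: [0.5412, 0.0753, 0.2472]
orientation: [0.0, 0.794, 0.608, 0.002]
force: [-0.1, -0.2, -2.2]
width: 0.0439
gripper_force: 62.2
[-0.0013, -0.0007, 0.0337, 0.0027, -0.002, 0.0004] rows 0.8
[0.54115278 0.0752595  0.24721186]
scene 852 [[-0.0659, -0.0244, 0.0705], [-0.0564, -0.0211, 0.0726], [0.0268, 0.0157, 0.0951], [0.0709, 0.0246, 0.0995], [0.0719, 0.0298, 0.1034]]
end tops [0.05760638 0.0100138  0.09368558] [-0.05112651  0.02109018  0.08905126]
top 120 [[-0.0673, -0.0243, 0.0811], [-0.0671, -0.0237, 0.0943], [-0.0586, -0.0137, 0.099], [-0.0431, 0.0044, 0.102], [-0.0392, 0.0085, 0.1029]]
end tops [nan nan nan] [-0.05855461 -0.01368606  0.09895282]
  return _methods._mean(a, axis=axis, dtype=dtype,
  ret = um.true_divide(
```

```bash
python3 jog.py '[[-0.0018,-0.0007,0.01,0.002,-0.001,0,0],[-0.0018,-0.0007,0.015,0.002,-0.001,0,0],[-0.0018,-0.0007,0.02,0.002,-0.001,0,0],[-0.0018,-0.0007,0.026,0.002,-0.001,0,0],[-0.0018,-0.0007,0.03,0.002,-0.001,0,0],[-0.0018,-0.0007,0.0335,0.002,-0.001,0,0],[-0.0018,-0.0007,0.0335,0.002,-0.001,0,0],[-0.0018,-0.0007,0.0335,0.002,-0.001,0,0]]'; python3 -c "
from go import *
to(jig(0,0,.0575),YAW)"
```

```text
t: 5.13
position: [0.5396, 0.0744, 0.2126]
orientation: [-0.0, 0.793, 0.609, 0.0]
force: [-0.7, 0.8, -0.8]
width: 0.044
gripper_force: 62.5
[-0.0001, 0.0006, 0.0001, -0.0003, -0.0006, 0.0017] rows 0.0
```

```bash
python3 jog.py '[[0,0,0,0,0,0,0.085],[0,0,0,0,0,0,0.085],[0,0,0,0,0,0,0.085],[0,0,0,0,0,0,0.085],[0,0,0,0,0,0,0.085],[0,0,-0.03,0,0,0,0.085],[0,0,-0.07,0,0,0,0.085],[0,0,-0.11,0,0,0,0.085],[-0.04,0,-0.14,0,0,0,0.085],[-0.08,0,-0.17,0,0,0,0.085],[-0.12,0,-0.21,0,0,0,0.085],[-0.12,0,-0.22,0,0,0,0.085],[-0.12,0,-0.22,0,0,0,0.085]]'
cat > look.py <<'E'
from go import *
from h import *
import sys
k=sys.argv[1]
c,sn=np.cos(np.radians(YAW)),np.sin(np.radians(YAW))
def loc(P): q=P[...,:2]-J; return np.stack([q@[c,sn],q@[-sn,c],P[...,2]],-1)
for n in('top','scene'):
    im,d=bot.read_camera(n);cv2.imwrite(f'pics/{n}{k}.png',im[:,:,::-1]);L=loc(cloud(n,d))
    m=(abs(L[...,0])<.075)&(abs(L[...,1])<.03)&(L[...,2]>.055)&(L[...,2]<.08)
    if m.sum()>50:
        b=box(L[m]);print(n,m.sum(),*b,np.median(L[m][:,2]))
    h=cv2.cvtColor(im,cv2.COLOR_RGB2HSV).astype(int)
    r=((h[...,0]<6)|(h[...,0]>174))&(h[...,1]>150)&(h[...,2]>80)&(abs(L[...,1])<.05)&(L[...,0]<-.09)&(L[...,0]>-.28)&(L[...,2]>.03)
    if r.sum():print(n,'red',r.sum(),np.median(L[r],0).round(4),L[r].max(0).round(4),np.argwhere(r).mean(0))
    r=(h[...,2]<90)&(h[...,1]<110)&(abs(L[...,1])<.02)&(L[...,0]>.1)&(L[...,0]<.25)&(L[...,2]>.2)&(L[...,2]<.33)
    if r.sum():print(n,'blk',r.sum(),np.median(L[r],0).round(4),np.argwhere(r).mean(0))
E
python3 look.py 3
```

```text
t: 6.22
position: [0.509, -0.0468, 0.4385]
orientation: [0.004, 0.796, 0.606, 0.003]
force: [1.7, 0.5, -0.3]
width: 0.085
gripper_force: 0.0
top 1074 [ 1.36956024 -0.10517311] [45.29581832885742, 140.16659545898438] 0.20195243 0.06427946351219725
top blk 272 [0.1338 0.0013 0.2541] [211.47794118 153.01102941]
scene 686 [-0.0735321   3.34320068] [51.78900146484375, 143.06800842285156] -0.3372189 0.062347340926197814
scene red 39 [-0.1861  0.0071  0.0684] [-0.1773  0.0144  0.0731] [225.46153846 321.17948718]
scene blk 106 [0.1782 0.0078 0.2657] [200.87735849 202.62264151]
```

View pics/top3.png

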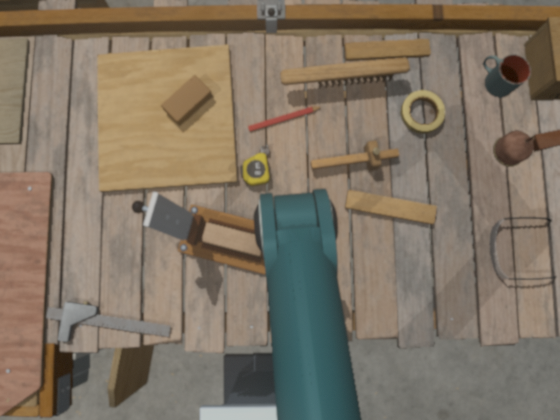

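The block is seated: centre offset (1.4, -0.1) mm, top at about 63 mm, 0.2° off the jig axis. Next is the plate knob.

```bash
cat >> go.py <<'E'
def knob(t): return jig(.1105-.1985*np.cos(t)+.035*np.sin(t),0,.0695+.1985*np.sin(t)+.035*np.cos(t))
def hknob(t): return jig(-.118-.022*np.cos(t)-.075*np.sin(t),0,.030+.075*np.cos(t)-.022*np.sin(t))
E
python3 -c "
from go import *
from h import *
def proj(n,X):
    c=bot.camera_model(n);return cv2.projectPoints(np.array([X]),cv2.Rodrigues(c['R'])[0],c['t'],c['mtx'],np.array([c['k1'],0,0,0,0.]))[0].ravel().round(1)
for n in('top','scene'):
    im=cv2.imread(f'pics/{n}0.png');V=im.max(2);u,v=(138,207) if n=='top' else (202,201)
    m=np.zeros_like(V);m[v-9:v+10,u-9:u+10]=(V[v-9:v+10,u-9:u+10]<85);print(n,np.argwhere(m).mean(0)[::-1],m.sum())
    for t in(1.6,1.65,1.7,1.75,1.8):print(t,proj(n,knob(t)))
    if n=='top':
        for t in(.8,.9,1,1.1,1.2):print('hook',t,proj(n,hknob(t)),hknob(t))
K=knob(1.71);print(K)
to([*jig(-.12,0,0)[:2],.37],YAW);to([*K[:2],.37],YAW)"
```

```text
top [138.04761905 206.55238095] 105
1.6 [148.7 209. ]
1.65 [144.2 207.9]
1.7 [139.8 206.9]
1.75 [135.5 206. ]
1.8 [131.5 205.1]
hook 0.8 [311.8 258.5] [ 0.49145199 -0.10646817  0.06647117]
hook 0.9 [312.9 259. ] [ 0.49059345 -0.10965007  0.05938756]
hook 1 [313.8 259.5] [ 0.48992342 -0.1121333   0.05201031]
hook 1.1 [314.3 259.8] [ 0.4894486  -0.11389306  0.04441315]
hook 1.2 [314.4 260.1] [ 0.48917373 -0.11491176  0.03667197]
scene [202.71818182 200.64545455] 110
1.6 [211.5 195. ]
1.65 [207.6 197.3]
1.7 [203.8 199.8]
1.75 [200.  202.5]
1.8 [196.3 205.4]
[0.58519023 0.24094119 0.26122346]
[0.0012, 0.0005, -0.091, 0.003, -0.0006, -0.0011] rows 2.2
[0.2939, 0.0001, -0.0909, 0.003, -0.0006, -0.0011] rows 7.4
```

Both views give a plate angle of about 1.717. The hook is near 0.83.

```bash
python3 jog.py '[[0,0,-0.04,0,0,0,0.085],[0,0,-0.08,0.003,0,0,0.085],[0.04,0,-0.091,0.003,0,0,0.085],[0.08,0,-0.091,0.003,0,0,0.085],[0.12,0,-0.091,0.003,0,0,0.085],[0.16,0,-0.091,0.003,0,0,0.085],[0.2,0,-0.091,0.003,0,0,0.085],[0.24,0,-0.091,0.003,0,0,0.085],[0.28,0,-0.091,0.003,0,0,0.085],[0.294,0,-0.091,0.003,0,0,0.085],[0.294,0,-0.091,0.003,0,0,0.085],[0.294,0,-0.091,0.003,0,0,0.085],[0.294,0,-0.091,0.003,0,0,0.085]]'; python3 -c "
from go import *
to(knob(1.717),YAW)"
```

```text
t: 7.4
position: [0.5847, 0.2413, 0.5226]
orientation: [-0.001, 0.794, 0.608, -0.002]
force: [0.1, -1.2, -0.2]
width: 0.0847
gripper_force: 0.0
[0.0012, 0.001, 0.1068, -0.0046, 0.0014, 0.001] rows 2.6
```

```bash
python3 jog.py '[[0.001,0.001,0.035,-0.004,0.001,0,0.085],[0.001,0.001,0.07,-0.004,0.001,0,0.085],[0.001,0.001,0.09,-0.004,0.001,0,0.085],[0.001,0.001,0.107,-0.004,0.001,0,0.085],[0.001,0.001,0.107,-0.004,0.001,0,0.085],[0.001,0.001,0.107,-0.004,0.001,0,0.085]]'; python3 -c "
from go import *
to(knob(1.717),YAW)
print(bot.observe()['force'])
from h import *
im,d=bot.read_camera('scene');cv2.imwrite('pics/s4.png',cv2.resize(im[100:300,120:360,::-1],None,fx=3,fy=3))"
```

```text
t: 7.9
position: [0.5858, 0.2412, 0.4165]
orientation: [-0.0, 0.794, 0.608, -0.0]
force: [0.5, 0.4, -0.1]
width: 0.0852
gripper_force: 0.0
[0.0009, -0.0005, 0.0007, -0.0001, -0.0, -0.0008] rows 0.0
[ 0.51830587  0.35441402 -0.14695289]
```

View pics/s4.png

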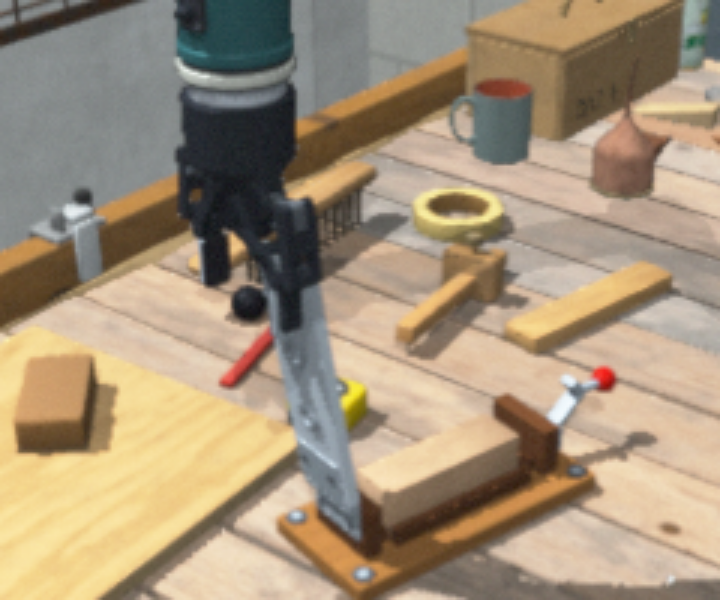

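The crop shows the black knob at (248,302) between the open fingers, and the block lying in the nest. I close on the knob.

```bash
python3 jog.py '[[0.001,0,0,0,0,0,0],[0.001,0,0,0,0,0,0],[0.001,0,0,0,0,0,0],[0.001,0,0,0,0,0,0],[0.001,0,0,0,0,0,0],[0.001,0,0,0,0,0,0],[0.001,0,0,0,0,0,0],[0.001,0,0,0,0,0,0],[0.001,0,0,0,0,0,0]]'; python3 -c "
from go import *
from h import *
im,d=bot.read_camera('scene');cv2.imwrite('pics/s5.png',cv2.resize(im[100:300,120:360,::-1],None,fx=3,fy=3))
s=bot.observe();print(s['force'])
p0=s['position']-[0,0,.155]
# arc in tool axes relative to now; assume grasp at knob
to(knob(1.717),YAW)
k0=knob(1.717)
for t in np.r_[np.arange(1.6,0,-.1),0]:
    d=knob(t)-k0;c,n=np.cos(np.radians(YAW)),np.sin(np.radians(YAW));print(t.round(2),(d@[c,n,0]).round(3),(-d[2]).round(3))
"
```

```text
t: 8.7
position: [0.5857, 0.2444, 0.4174]
orientation: [-0.0, 0.793, 0.609, 0.001]
force: [-2.4, 0.8, 4.9]
width: 0.0232
gripper_force: 58.6
[-1.85025817  1.03448549  5.53605973]
[-0.0021, 0.0004, 0.0017, 0.0009, -0.0025, 0.0018] rows 0.1
1.6 -0.023 -0.006
1.5 -0.043 -0.009
1.4 -0.063 -0.01
1.3 -0.083 -0.009
1.2 -0.103 -0.006
1.1 -0.122 -0.001
1.0 -0.141 0.005
0.9 -0.16 0.014
0.8 -0.177 0.025
0.7 -0.193 0.037
0.6 -0.208 0.05
0.5 -0.221 0.065
0.4 -0.233 0.082
0.3 -0.243 0.099
0.2 -0.251 0.118
0.1 -0.258 0.137
0.0 -0.262 0.156
```

View pics/s5.png

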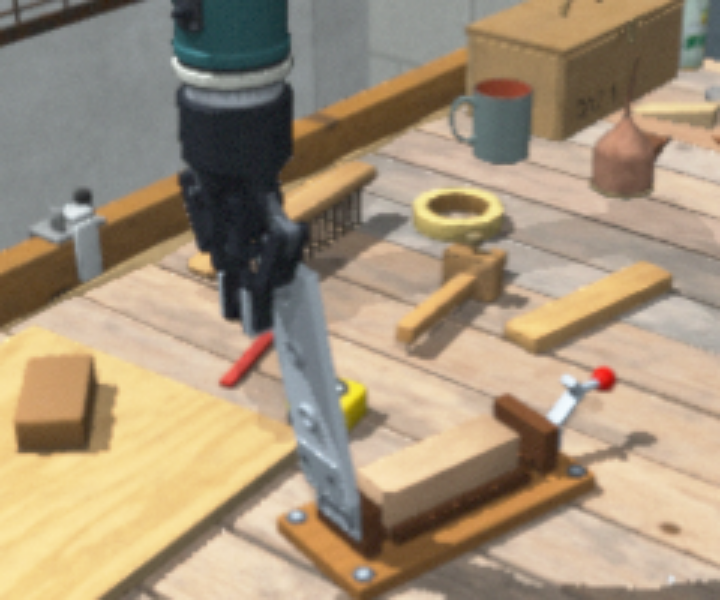

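The pads hold the knob and the block is still seated. I now lead the plate along its arc, first to about 0.8 rad.

```bash
python3 jog.py '[[-0.023,0,-0.006,0,0,0,0],[-0.043,0,-0.009,0,0,0,0],[-0.063,0,-0.010,0,0,0,0],[-0.083,0,-0.009,0,0,0,0],[-0.103,0,-0.006,0,0,0,0],[-0.122,0,-0.001,0,0,0,0],[-0.141,0,0.005,0,0,0,0],[-0.160,0,0.014,0,0,0,0],[-0.177,0,0.025,0,0,0,0],[-0.177,0,0.025,0,0,0,0],[-0.177,0,0.025,0,0,0,0]]'; python3 -c "
from go import *
from h import *
to(knob(.8),YAW)
k0=knob(.8)
for t in np.arange(.7,-.05,-.1):
    d=knob(t)-k0;c,n=np.cos(np.radians(YAW)),np.sin(np.radians(YAW));print(t.round(2),(d@[c,n,0]).round(3),(-d[2]).round(3))
"
```

```text
t: 9.67
position: [0.5387, 0.0679, 0.3959]
orientation: [0.003, 0.795, 0.607, -0.004]
force: [-24.1, -19.4, 41.6]
width: 0.0161
gripper_force: 196.1
[0.0039, -0.0002, 0.0046, 0.0004, 0.0108, -0.0028] rows 0.1
0.7 -0.016 0.012
0.6 -0.031 0.026
0.5 -0.044 0.041
0.4 -0.056 0.057
0.3 -0.066 0.075
0.2 -0.074 0.093
0.1 -0.081 0.112
0.0 -0.085 0.132
```

```bash
python3 -c "
from go import *
from h import *
im,d=bot.read_camera('scene');cv2.imwrite('pics/s6.png',cv2.resize(im[100:300,120:360,::-1],None,fx=3,fy=3))
s=bot.observe();print(s['force'],s['width'],s['gripper_force'],s['position'])"
```

```text
[-24.76934206 -18.98223043  41.25534419] 0.016267698457640777 196.3391348606092 [0.53872253 0.06790847 0.39589289]
```

View pics/s6.png

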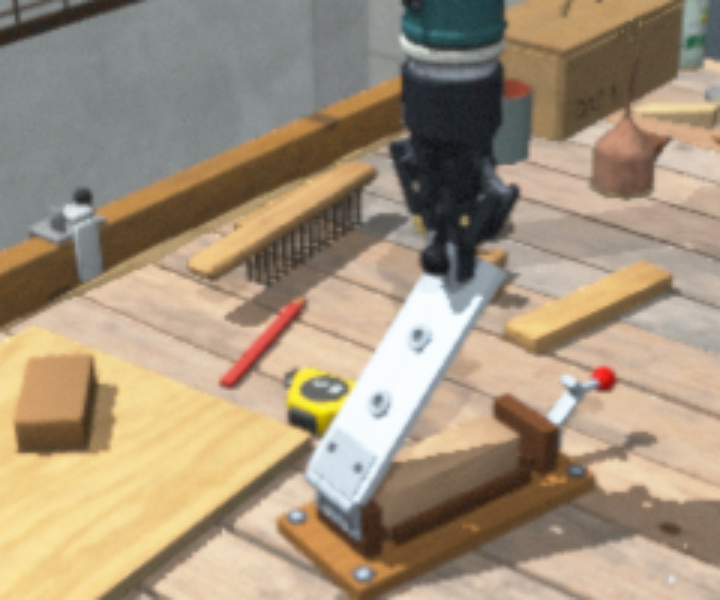

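The crop shows the knob at (435,260) slipped to the +x edge of the pads. I open and find the plate angle again.

```bash
python3 jog.py '[[0,0,0,0,0,0,0.06],[0,0,0,0,0,0,0.085],[0,0,0,0,0,0,0.085],[0,0,0,0,0,0,0.085],[0,0,0,0,0,0,0.085],[0,0,0,0,0,0,0.085]]'
cat > th.py <<'E'
from go import *
from h import *
def proj(n,X):
    c=bot.camera_model(n);return cv2.projectPoints(np.array([X]),cv2.Rodrigues(c['R'])[0],c['t'],c['mtx'],np.array([c['k1'],0,0,0,0.]))[0].ravel().round(1)
im,d=bot.read_camera('scene');cv2.imwrite('pics/s7.png',cv2.resize(im[100:300,120:360,::-1],None,fx=3,fy=3))
L=cloud('scene',d);c,sn=np.cos(np.radians(YAW)),np.sin(np.radians(YAW))
q=L[...,:2]-J;L=np.stack([q@[c,sn],q@[-sn,c],L[...,2]],-1)
# plate upper face: bright points, line fit in jig x-z
V=im.min(2);m=(V>120)&(abs(L[...,1])<.033)&(L[...,2]>.09)&(L[...,2]<.28)&(L[...,0]<.12)&(L[...,0]>-.1)
P=L[m];vx,vz,x0,z0=cv2.fitLine(P[:,[0,2]].astype(np.float32),cv2.DIST_HUBER,0,.01,.01).ravel()
print('plate face theta',np.arctan2(abs(vz),abs(vx)),m.sum(),'dist from hinge axis',abs((.1105-x0)*vz-(.0695-z0)*vx))
for t in np.arange(.6,1.2,.05):print(t.round(2),proj('scene',knob(t)),end=' ')
E
python3 th.py
```

```text
t: 10.22
position: [0.5401, 0.0732, 0.391]
orientation: [-0.001, 0.793, 0.609, 0.001]
force: [0.2, 0.1, -0.4]
width: 0.0847
gripper_force: 0.0
plate face theta 0.8522591 1522 dist from hinge axis 0.004134774
0.6 [277.9 193.9] 0.65 [275.7 192.2] 0.7 [273.3 190.6] 0.75 [270.7 189.1] 0.8 [268.  187.8] 0.85 [265.2 186.7] 0.9 [262.2 185.8] 0.95 [259.2 185.1] 1.0 [256.  184.6] 1.05 [252.7 184.3] 1.1 [249.2 184.2] 1.15 [245.7 184.2]
```

View pics/s7.png

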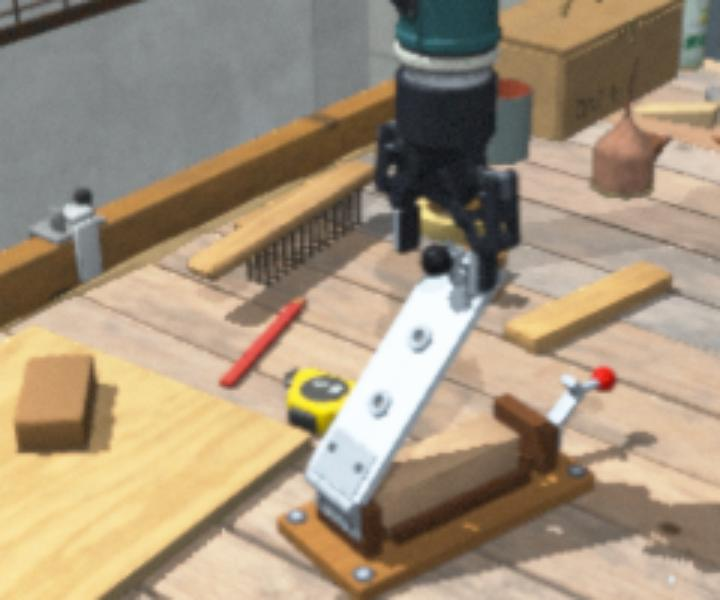

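The plate is at 0.851 rad by both the knob and the face. I re-centre on the knob a little deeper and regrip.

```bash
python3 -c "
from go import *
k=knob(.851);to(k-[0,0,.002],YAW)"
```

```text
[0.007, -0.0002, -0.0038, 0.0, -0.0016, 0.0019] rows 0.2
```

```bash
python3 jog.py '[[0.007,0,-0.004,0,0,0.002,0.085],[0.007,0,-0.004,0,0,0.002,0.085],[0.007,0,-0.004,0,0,0.002,0.085],[0.007,0,-0.004,0,0,0.002,0],[0.007,0,-0.004,0,0,0.002,0],[0.007,0,-0.004,0,0,0.002,0],[0.007,0,-0.004,0,0,0.002,0],[0.007,0,-0.004,0,0,0.002,0],[0.007,0,-0.004,0,0,0.002,0],[0.007,0,-0.004,0,0,0.002,0],[0.007,0,-0.004,0,0,0.002,0]]'; python3 th.py; python3 -c "
from go import *
k=knob(.851);to(k,YAW);s=bot.observe();print(s['force'],s['moment'])"
```

```text
t: 11.18
position: [0.5413, 0.0796, 0.3956]
orientation: [-0.0, 0.794, 0.608, -0.0]
force: [-5.7, -2.1, 5.3]
width: 0.0231
gripper_force: 58.5
plate face theta 0.8451045 1553 dist from hinge axis 0.0046585687
0.6 [277.9 193.9] 0.65 [275.7 192.2] 0.7 [273.3 190.6] 0.75 [270.7 189.1] 0.8 [268.  187.8] 0.85 [265.2 186.7] 0.9 [262.2 185.8] 0.95 [259.2 185.1] 1.0 [256.  184.6] 1.05 [252.7 184.3] 1.1 [249.2 184.2] 1.15 [245.7 184.2] [0.0005, 0.0003, -0.0013, -0.0009, -0.0003, -0.0006] rows 0.0
[-5.34309992 -1.28280097  5.37190276] [-0.25479763  1.13204085  0.00962183]
```

```bash
python3 -c "
from go import *
k0=knob(.851);c,n=np.cos(np.radians(YAW)),np.sin(np.radians(YAW))
for t in np.arange(.8,-.06,-.05):
    d=knob(t)-k0;print(t.round(2),(d@[c,n,0]).round(4),(-d[2]).round(4),end='; ')
"; python3 jog.py '[[-0.004,0,0.003,0,0,0,0],[-0.008,0,0.006,0,0,0,0],[-0.012,0,0.0095,0,0,0,0],[-0.016,0,0.013,0,0,0,0],[-0.016,0,0.013,0,0,0,0],[-0.016,0,0.013,0,0,0,0]]'; python3 th.py;python3 -c "
from go import *
to(knob(.741),YAW)"
```

```text
0.8 -0.0086 0.0056; 0.75 -0.0168 0.0114; 0.7 -0.0247 0.0177; 0.65 -0.0323 0.0243; 0.6 -0.0395 0.0314; 0.55 -0.0464 0.0387; 0.5 -0.0529 0.0465; 0.45 -0.059 0.0545; 0.4 -0.0647 0.0628; 0.35 -0.0699 0.0714; 0.3 -0.0748 0.0802; 0.25 -0.0791 0.0893; 0.2 -0.0831 0.0986; 0.15 -0.0865 0.1081; 0.1 -0.0895 0.1177; 0.05 -0.092 0.1275; -0.0 -0.094 0.1373; -0.05 -0.0955 0.1473; t: 11.73
position: [0.5368, 0.0622, 0.3828]
orientation: [0.0, 0.795, 0.607, -0.002]
force: [-10.0, -6.0, 10.8]
width: 0.0233
gripper_force: 59.0
plate face theta 0.72950333 1527 dist from hinge axis 0.005449213
0.6 [277.9 193.9] 0.65 [275.7 192.2] 0.7 [273.3 190.6] 0.75 [270.7 189.1] 0.8 [268.  187.8] 0.85 [265.2 186.7] 0.9 [262.2 185.8] 0.95 [259.2 185.1] 1.0 [256.  184.6] 1.05 [252.7 184.3] 1.1 [249.2 184.2] 1.15 [245.7 184.2] [0.0001, 0.0002, -0.0015, -0.0018, 0.0036, -0.0025] rows 0.0
```

Tracking well at about 0.735 rad. I continue slowly.

```bash
python3 jog.py '[[-0.004,0,0.003,0,0,0,0],[-0.008,0,0.005,0,0,0,0],[-0.012,0,0.008,0,0,0,0],[-0.016,0,0.011,0,0,0,0],[-0.0235,0,0.018,0,0,0,0],[-0.030,0,0.0255,0,0,0,0],[-0.037,0,0.033,0,0,0,0],[-0.043,0,0.0415,0,0,0,0],[-0.0485,0,0.050,0,0,0,0],[-0.054,0,0.0585,0,0,0,0],[-0.054,0,0.0585,0,0,0,0],[-0.054,0,0.0585,0,0,0,0]]'; python3 th.py|head -1;python3 -c "
from go import *
for t in (.35,0,-.02):to(knob(t),YAW)"
```

```text
t: 12.78
position: [0.523, 0.0114, 0.323]
orientation: [-0.001, 0.795, 0.607, -0.001]
force: [-4.7, -1.9, 0.9]
width: 0.0233
gripper_force: 59.7
plate face theta 0.33910173 1249 dist from hinge axis 0.005916644
[0.0009, 0.0002, -0.0021, -0.002, 0.0, -0.0017] rows 0.1
[-0.0231, 0.0004, 0.0638, -0.002, 0.0, -0.0017] rows 1.6
[-0.0238, 0.0004, 0.0678, -0.002, 0.0, -0.0017] rows 1.7
```

```bash
python3 jog.py '[[-0.0045,0,0.009,0,0,0,0],[-0.009,0,0.018,0,0,0,0],[-0.013,0,0.027,0,0,0,0],[-0.0165,0,0.0365,0,0,0,0],[-0.0195,0,0.046,0,0,0,0],[-0.0215,0,0.056,0,0,0,0],[-0.0235,0,0.066,0,0,0,0],[-0.0235,0,0.068,0,0,0,0],[-0.0235,0,0.069,0,0,0,0],[-0.0235,0,0.069,0,0,0,0]]'; python3 th.py|head -1;python3 -c "
from go import *
for t in (0,):to(knob(t),YAW)"
```

```text
t: 13.67
position: [0.5172, -0.0098, 0.2566]
orientation: [-0.0, 0.794, 0.608, -0.0]
force: [-12.1, 0.3, 18.8]
width: 0.0232
gripper_force: 60.7
plate face theta 1.4638833 107 dist from hinge axis 0.19051169
[-0.0009, 0.0003, -0.0029, -0.0007, 0.0003, 0.0004] rows 0.1
```

The plate is pressed on its stop with 19 N. I release and lift clear.

```bash
python3 jog.py '[[0,0,0.002,0,0,0,0],[0,0,0.002,0,0,0,0],[0,0,0,0,0,0,0.085],[0,0,0,0,0,0,0.085],[0,0,0,0,0,0,0.085],[0,0,0,0,0,0,0.085],[0,0,0,0,0,0,0.085],[0,0,-0.03,0,0,0,0.085],[0,0,-0.06,0,0,0,0.085],[0,0,-0.1,0,0,0,0.085],[0,0,-0.1,0,0,0,0.085],[0,0,-0.1,0,0,0,0.085]]'; python3 look.py 8; python3 -c "
from go import *
from h import *
im=cv2.imread('pics/scene8.png');cv2.imwrite('pics/s8.png',cv2.resize(im[120:320,180:380],None,fx=3,fy=3))
c=bot.camera_model('scene')
for t in(.75,.8,.85,.9,.95,1):print(t,cv2.projectPoints(np.array([hknob(t)]),cv2.Rodrigues(c['R'])[0],c['t'],c['mtx'],np.array([c['k1'],0,0,0,0.]))[0].ravel().round(1))
k=hknob(.85);to([*k[:2],.17],YAW);to(k,YAW)"
```

```text
t: 14.72
position: [0.5183, -0.0104, 0.3569]
orientation: [0.002, 0.794, 0.608, 0.003]
force: [0.7, -0.6, -1.2]
width: 0.085
gripper_force: 0.0
top 811 [24.79496193  0.05391312] [59.8828239440918, 100.04847717285156] 0.05685426 0.07600959781831144
top red 52 [-0.1886  0.0003  0.0722] [-0.18    0.0086  0.0812] [258.65384615 312.65384615]
scene 794 [ 0.09645844 -0.04229736] [59.9122428894043, 149.7808380126953] -0.008697065 0.0746319576571559
scene red 40 [-0.1858  0.0064  0.068 ] [-0.1776  0.014   0.0749] [225.55  321.225]
0.75 [319.5 224.1]
0.8 [319.9 225. ]
0.85 [320.2 225.9]
0.9 [320.6 226.8]
0.95 [320.8 227.8]
1 [321.  228.8]
[-0.101, 0.0002, 0.0291, -0.0001, -0.0011, -0.0007] rows 2.5
[-0.1011, 0.0002, 0.1361, -0.0001, -0.0011, -0.0007] rows 4.1
```

View pics/s8.png

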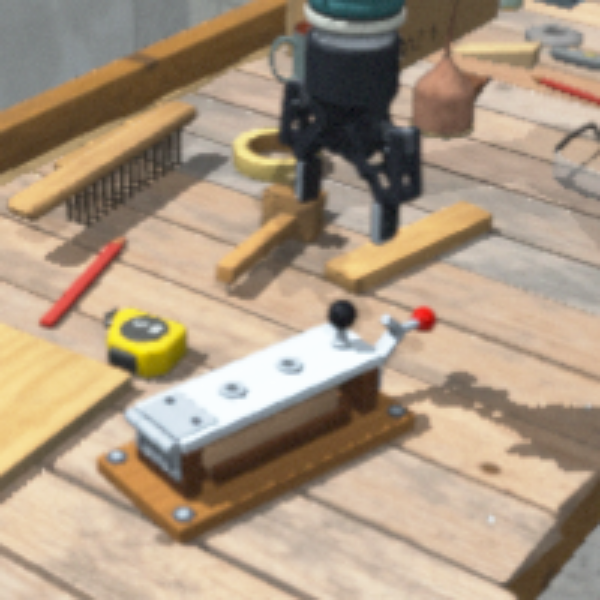

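The plate lies level, its face at about 75 mm. The black knob is at (342,312) and the red knob at (423,318) in the crop. The hook is at about 0.84. I move over the red knob and go down.

```bash
python3 jog.py '[[-0.035,0,0,0,0,0,0.085],[-0.07,0,0.01,0,0,0,0.085],[-0.101,0,0.03,0,0,0,0.085],[-0.101,0,0.06,0,0,0,0.085],[-0.101,0,0.09,0,0,0,0.085],[-0.101,0,0.115,0,0,0,0.085],[-0.101,0,0.136,0,0,0,0.085],[-0.101,0,0.136,0,0,0,0.085],[-0.101,0,0.136,0,0,0,0.085]]'; python3 -c "
from go import *
to(hknob(.84),YAW)"
```

```text
t: 15.57
position: [0.4904, -0.1074, 0.2169]
orientation: [-0.002, 0.794, 0.608, -0.001]
force: [0.4, 0.3, 0.6]
width: 0.0849
gripper_force: 0.0
[-0.0002, 0.0008, -0.0018, -0.0043, -0.0017, 0.0001] rows 0.0
```

```bash
python3 jog.py '[[0,0.001,0,-0.004,0,0,0],[0,0.001,0,-0.004,0,0,0],[0,0.001,0,-0.004,0,0,0],[0,0.001,0,-0.004,0,0,0],[0,0.001,0,-0.004,0,0,0],[0,0.001,0,-0.004,0,0,0],[0,0.001,0,-0.004,0,0,0],[0,0.001,0,-0.004,0,0,0],[0,0.001,0,-0.004,0,0,0]]'; python3 -c "
from go import *
to(hknob(.84),YAW)
k0=hknob(.84);c,n=np.cos(np.radians(YAW)),np.sin(np.radians(YAW))
for t in np.arange(.8,-.06,-.1):
    d=hknob(t)-k0;print(t.round(2),(d@[c,n,0]).round(4),(-d[2]).round(4),end='; ')
d=hknob(0)-k0;print((d@[c,n,0]).round(4),(-d[2]).round(4))
"
```

```text
t: 16.32
position: [0.4904, -0.1082, 0.2184]
orientation: [-0.0, 0.794, 0.608, -0.0]
force: [-5.4, -0.5, 1.6]
width: 0.0207
gripper_force: 58.5
[0.0005, 0.0006, -0.0002, -0.0003, 0.0002, -0.0011] rows 0.0
0.8 0.0014 -0.0028; 0.7 0.0054 -0.0095; 0.6 0.01 -0.0158; 0.5 0.0153 -0.0216; 0.4 0.0211 -0.0268; 0.3 0.0274 -0.0315; 0.2 0.0341 -0.0355; 0.1 0.0412 -0.0388; 0.0 0.0485 -0.0413; 0.0485 -0.0413
```

Gripped (20.7 mm against the 24 mm ball, the same offset as on the plate knob). I lead it most of the way, then check.

```bash
python3 jog.py '[[0.0014,0,-0.003,0,0,0,0],[0.0034,0,-0.006,0,0,0,0],[0.0054,0,-0.0095,0,0,0,0],[0.010,0,-0.016,0,0,0,0],[0.0153,0,-0.0216,0,0,0,0],[0.0211,0,-0.0268,0,0,0,0],[0.0274,0,-0.0315,0,0,0,0],[0.0274,0,-0.0315,0,0,0,0],[0.0274,0,-0.0315,0,0,0,0]]'; python3 -c "
from go import *
to(hknob(.3),YAW);to(hknob(0),YAW);to(hknob(-.03),YAW)"
```

```text
t: 17.07
position: [0.4985, -0.0767, 0.2484]
orientation: [-0.002, 0.793, 0.61, 0.004]
force: [2.4, 13.1, -23.2]
width: 0.01
gripper_force: 69.9
[-0.0046, 0.0009, -0.0017, 0.0014, -0.0078, 0.004] rows 0.1
[0.0167, 0.001, -0.0114, 0.0014, -0.0078, 0.004] rows 0.5
[0.0189, 0.0011, -0.012, 0.0014, -0.0078, 0.004] rows 0.5
```

The width of 10 mm means the knob slipped out of the pads. I open and measure the hook angle from the red centroid in both views.

```bash
python3 jog.py '[[0,0,0,0,0,0,0.085],[0,0,0,0,0,0,0.085],[0,0,0,0,0,0,0.085],[0,0,0,0,0,0,0.085],[0,0,0,0,0,0,0.085]]'
cat > hk.py <<'E'
from go import *
from h import *
for n in('scene','top'):
    im,d=bot.read_camera(n);cv2.imwrite(f'pics/hk_{n}.png',im[:,:,::-1]);h=cv2.cvtColor(im,cv2.COLOR_RGB2HSV).astype(int)
    r=((h[...,0]<6)|(h[...,0]>174))&(h[...,1]>150)&(h[...,2]>70)
    u0,v0=(312,225) if n=='scene' else (305,257)
    w=np.zeros_like(r);w[v0-30:v0+25,u0-35:u0+25]=1;r&=w
    if r.sum()<5:print(n,'hidden');continue
    p=np.argwhere(r).mean(0)[::-1]
    c=bot.camera_model(n);T=np.arange(-.1,1.3,.01)
    q=cv2.projectPoints(np.array([hknob(t) for t in T]),cv2.Rodrigues(c['R'])[0],c['t'],c['mtx'],np.array([c['k1'],0,0,0,0.]))[0][:,0]
    e=np.linalg.norm(q-p,axis=1);print(n,p,r.sum(),'theta',T[e.argmin()].round(2),'px err',e.min().round(2))
E
python3 hk.py; python3 -c "
from go import *
for t in (.3,.4,.5,.6):to(hknob(t),YAW)"
```

```text
t: 17.48
position: [0.4998, -0.082, 0.2511]
orientation: [0.002, 0.794, 0.608, 0.003]
force: [-0.1, 0.5, -0.1]
width: 0.0697
gripper_force: 0.0
scene [316.74193548 220.09677419] 31 theta 0.48 px err 0.47
top hidden
[0.0002, -0.0014, 0.0007, 0.0061, -0.0014, -0.0012] rows 0.1
[-0.0061, -0.0014, 0.0053, 0.0061, -0.0014, -0.0012] rows 0.2
[-0.0119, -0.0015, 0.0105, 0.0061, -0.0014, -0.0012] rows 0.4
[-0.0172, -0.0015, 0.0163, 0.0061, -0.0014, -0.0012] rows 0.6
```

```bash
python3 jog.py '[[-0.011,-0.0015,0.012,0.006,-0.001,-0.001,0.085],[-0.011,-0.0015,0.012,0.006,-0.001,-0.001,0.085],[-0.011,-0.0015,0.012,0.006,-0.001,-0.001,0.085]]'; python3 hk.py; python3 -c "
from go import *
for t in (.45,.5,.55):to(hknob(t)-[0,0,.003],YAW)"
```

```text
t: 17.83
position: [0.4942, -0.0929, 0.2373]
orientation: [-0.001, 0.794, 0.607, -0.001]
force: [0.1, 0.2, 0.3]
width: 0.0852
gripper_force: 0.0
scene [317.67391304 220.2173913 ] 46 theta 0.53 px err 0.98
top hidden
[0.0019, 0.0005, -0.002, -0.0018, -0.0007, -0.0001] rows 0.1
[-0.0009, 0.0005, 0.0007, -0.0018, -0.0007, -0.0001] rows 0.0
[-0.0036, 0.0005, 0.0035, -0.0018, -0.0007, -0.0001] rows 0.1
```

```bash
python3 jog.py '[[-0.002,0,0.0015,-0.002,0,0,0.085],[-0.002,0,0.0015,-0.002,0,0,0],[-0.002,0,0.0015,-0.002,0,0,0],[-0.002,0,0.0015,-0.002,0,0,0],[-0.002,0,0.0015,-0.002,0,0,0],[-0.002,0,0.0015,-0.002,0,0,0],[-0.002,0,0.0015,-0.002,0,0,0],[-0.002,0,0.0015,-0.002,0,0,0],[-0.002,0,0.0015,-0.002,0,0,0]]'; python3 hk.py; python3 -c "
from go import *
for t in (.5,.4,.3,.2,.1,0):to(hknob(t),YAW)"
```

```text
t: 18.68
position: [0.4941, -0.0939, 0.2367]
orientation: [-0.0, 0.794, 0.608, -0.0]
force: [-2.9, -1.1, 2.4]
width: 0.0213
gripper_force: 58.5
scene [315.47826087 219.17391304] 23 theta 0.4 px err 0.52
top hidden
[0.001, 0.0007, -0.0036, -0.0003, -0.0001, 0.0003] rows 0.1
[0.0068, 0.0007, -0.0088, -0.0003, -0.0001, 0.0003] rows 0.3
[0.0131, 0.0007, -0.0134, -0.0003, -0.0001, 0.0003] rows 0.5
[0.0198, 0.0007, -0.0174, -0.0003, -0.0001, 0.0003] rows 0.6
[0.0269, 0.0007, -0.0207, -0.0003, -0.0001, 0.0003] rows 0.8
[0.0343, 0.0007, -0.0233, -0.0003, -0.0001, 0.0003] rows 1.0
```

```bash
python3 jog.py '[[0.003,0,-0.0025,0,0,0,0],[0.006,0,-0.005,0,0,0,0],[0.009,0,-0.0075,0,0,0,0],[0.012,0,-0.01,0,0,0,0],[0.0155,0,-0.012,0,0,0,0],[0.019,0,-0.014,0,0,0,0],[0.019,0,-0.014,0,0,0,0]]'; python3 hk.py; python3 -c "
from go import *
for t in (.2,0):to(hknob(t),YAW)"
```

```text
t: 19.37
position: [0.4997, -0.0732, 0.2508]
orientation: [-0.001, 0.793, 0.609, 0.002]
force: [-0.6, 9.6, -13.2]
width: 0.02
gripper_force: 57.7
scene [310.28571429 217.57142857] 7 theta 0.11 px err 0.57
top hidden
[-0.0035, 0.0011, -0.0042, 0.0017, -0.0074, 0.0042] rows 0.1
[0.011, 0.0011, -0.0099, 0.0017, -0.0074, 0.0042] rows 0.4
```

The force on the tool points radially inward, so my arc is slightly too wide. I ease inward while finishing the swing.

```bash
python3 jog.py '[[0.002,0,0.001,0,0,0,0],[0.005,0,0.0005,0,0,0,0],[0.008,0,-0.0005,0,0,0,0],[0.011,0,-0.0015,0,0,0,0],[0.014,0,-0.002,0,0,0,0],[0.016,0,-0.002,0,0,0,0],[0.016,0,-0.002,0,0,0,0]]'; python3 hk.py; python3 -c "
from go import *
for t in (.1,0):to(hknob(t),YAW)"
```

```text
t: 20.05
position: [0.5026, -0.0632, 0.2526]
orientation: [0.001, 0.794, 0.607, -0.003]
force: [-3.5, -9.0, -3.8]
width: 0.012
gripper_force: 69.9
scene hidden
top hidden
[-0.0049, 0.0005, -0.0048, -0.0016, 0.0054, -0.0022] rows 0.2
[0.0025, 0.0005, -0.0074, -0.0016, 0.0054, -0.0022] rows 0.2
```

```bash
python3 jog.py '[[0,0,0,0,0,0,0.085],[0,0,0,0,0,0,0.085],[0,0,0,0,0,0,0.085],[0,0,0,0,0,0,0.085],[0,0,0,0,0,0,0.085],[0,0,-0.03,0,0,0,0.085],[0,0,-0.06,0,0,0,0.085],[-0.02,0,-0.09,0,0,0,0.085],[-0.04,0,-0.1,0,0,0,0.085],[-0.04,0,-0.1,0,0,0,0]]'; python3 hk.py; python3 look.py 9
```

```text
t: 20.98
position: [0.4934, -0.1019, 0.3559]
orientation: [0.003, 0.795, 0.606, 0.002]
force: [-0.1, 0.0, -0.5]
width: 0.0749
gripper_force: 0.0
scene [314.5106383  218.34042553] 47 theta 0.33 px err 0.82
top hidden
top 1601 [-0.1628952   0.05152893] [59.89080047607422, 149.66473388671875] -0.039818477 0.0759582948094898
scene 801 [-0.01906586  0.11814499] [59.58251190185547, 149.79696655273438] -0.0078732055 0.07469651420385359
scene red 49 [-0.1574  0.005   0.1008] [-0.1512  0.0141  0.1081] [218.32653061 314.36734694]
```

The plate stays shut. The hook is near 0.3, with its knob centre at about (-160, 0, 96) mm. I'll push the knob home from outside with closed fingertips.

```bash
python3 -c "
from go import *
to(jig(-.197,0,.20),YAW);to(jig(-.197,0,.101),YAW);to(jig(-.165,0,.101),YAW)"
```

```text
[-0.0186, 0.0008, -0.0028, -0.0003, -0.0011, 0.0014] rows 0.5
[-0.0188, 0.0009, 0.0962, -0.0003, -0.0011, 0.0014] rows 2.3
[0.0132, 0.0009, 0.0962, -0.0003, -0.0011, 0.0014] rows 2.3
```

```bash
python3 jog.py '[[-0.019,0.001,0,0,0,0,0],[-0.019,0.001,0,0,0,0,0],[-0.019,0.001,0,0,0,0,0],[-0.019,0.001,0,0,0,0,0],[-0.019,0.001,0,0,0,0,0],[-0.019,0.001,0,0,0,0,0],[-0.019,0.001,0.03,0,0,0,0],[-0.019,0.001,0.06,0,0,0,0],[-0.019,0.001,0.08,0,0,0,0],[-0.019,0.001,0.096,0,0,0,0],[-0.019,0.001,0.096,0,0,0,0],[-0.019,0.001,0.096,0,0,0,0]]'; python3 hk.py; python3 -c "
from go import *
to(jig(-.197,0,.101),YAW);to(jig(-.165,0,.101),YAW)"
```

```text
t: 22.18
position: [0.4891, -0.1167, 0.2563]
orientation: [-0.001, 0.794, 0.609, 0.0]
force: [0.3, 0.0, 0.6]
width: -0.0001
gripper_force: 0.0
scene [314.36734694 218.32653061] 49 theta 0.33 px err 0.78
top [299.81818182 255.        ] 22 theta 0.24 px err 0.53
[0.0007, -0.0011, 0.0018, 0.0025, -0.0008, 0.0009] rows 0.1
[0.0327, -0.0011, 0.0018, 0.0025, -0.0008, 0.0009] rows 0.8
```

No contact yet, with the fingers shut. Now the slow push.

```bash
python3 jog.py '[[0.006,-0.001,0.001,0,0,0,0],[0.012,-0.001,0.001,0,0,0,0],[0.017,-0.001,0.001,0,0,0,0],[0.021,-0.001,0.001,0,0,0,0],[0.025,-0.001,0.001,0,0,0,0],[0.029,-0.001,0.001,0,0,0,0],[0.032,-0.001,0.001,0,0,0,0],[0.034,-0.001,0.001,0,0,0,0],[0.034,-0.001,0.001,0,0,0,0]]'; python3 hk.py; python3 -c "
from go import *
to(jig(-.163,0,.101),YAW)"
```

```text
t: 23.03
position: [0.4972, -0.0835, 0.2557]
orientation: [0.0, 0.793, 0.609, 0.001]
force: [0.5, -1.3, -0.3]
width: 0.0001
gripper_force: 0.5
scene [308.15789474 217.31578947] 57 theta 0.01 px err 0.83
top hidden
[0.0006, 0.0005, -0.0004, 0.0006, -0.0013, 0.0009] rows 0.0
```

```bash
python3 jog.py '[[0.001,0,0,0,0,0,0],[0.002,0,0,0,0,0,0],[0.003,0,0,0,0,0,0],[0.004,0,0,0,0,0,0],[0.005,0,0,0,0,0,0],[0.005,0,0,0,0,0,0]]'; python3 hk.py; python3 -c "
from go import *
to(jig(-.163,0,.101),YAW)"
```

```text
t: 23.63
position: [0.4976, -0.0822, 0.2556]
orientation: [0.001, 0.795, 0.607, -0.002]
force: [-3.3, -9.4, 3.9]
width: -0.0
gripper_force: 5.5
scene [308.125 217.375] 56 theta 0.01 px err 0.77
top hidden
[-0.0009, 0.0003, -0.0003, -0.0006, 0.0038, -0.0024] rows 0.0
```

The knob stopped with 10 N on it at the x expected for home. I back off, rise clear and verify.

```bash
python3 jog.py '[[-0.01,0,0,0,0,0,0],[-0.03,0,0,0,0,0,0],[-0.05,0,-0.02,0,0,0,0],[-0.07,0,-0.06,0,0,0,0],[-0.1,0,-0.1,0,0,0,0],[-0.13,0,-0.13,0,0,0,0],[-0.16,0,-0.16,0,0,0,0],[-0.18,0,-0.18,0,0,0,0],[-0.18,0,-0.18,0,0,0,0],[-0.18,0,-0.18,0,0,0,0]]'; python3 hk.py; python3 look.py 10; python3 -c "
from go import *
from h import *
c,s=np.cos(np.radians(YAW)),np.sin(np.radians(YAW))
for n in('top','scene'):
    im,d=bot.read_camera(n);P=cloud(n,d).reshape(-1,3);q=P[:,:2]-J;L=np.c_[q@[c,s],q@[-s,c],P[:,2]]
    m=(abs(L[:,1])<.028)&(L[:,0]<.06)&(L[:,0]>-.06)&(abs(L[:,2]-.0745)<.006);A=L[m]
    print(n,m.sum(),'slope x',np.polyfit(A[:,0],A[:,2],1))
    m=(abs(L[:,1])>.045)&(abs(L[:,1])<.056)&(abs(L[:,0])<.1)&(abs(L[:,2]-.018)<.006);A=L[m];print(' base slope',np.polyfit(A[:,0],A[:,2],1))
    if n=='top':
        a=cv2.imread('pics/top0.png').astype(int);b=im[:,:,::-1].astype(int);D=abs(a-b).max(2)>40
        for k,(x,y,w,h) in dict(thin=(340,185,100,45),tape=(238,142,36,48),gauge=(308,138,95,34)).items():print(k,D[y:y+h,x:x+w].mean())
"
```

```text
t: 24.57
position: [0.4511, -0.2546, 0.4371]
orientation: [0.002, 0.795, 0.607, 0.001]
force: [-0.3, 1.4, -1.0]
width: -0.0004
gripper_force: 0.0
scene [308.30769231 217.40384615] 52 theta 0.02 px err 0.74
top [292.22641509 252.33962264] 53 theta -0.01 px err 0.11
top 1603 [-0.05226898 -0.01571274] [59.97312927246094, 149.80238342285156] -0.041961677 0.07599709971482808
top red 52 [-0.1391  0.0008  0.1159] [-0.1311  0.0092  0.1242] [252.28846154 292.17307692]
scene 801 [0.03032684 0.10143661] [59.84385299682617, 149.60377502441406] -0.1801535 0.07464359123838177
scene red 51 [-0.1351  0.0057  0.1113] [-0.1267  0.0126  0.1176] [217.47058824 308.2745098 ]
top 1158 slope x [0.0020514  0.07588049]
 base slope [3.15263726e-05 1.91680796e-02]
thin 0.005111111111111111
tape 0.0
gauge 0.0
scene 597 slope x [-0.00081691  0.07471304]
 base slope [-0.00242829  0.01762063]
```

The hook is home (0.02 and -0.01 rad from the two views), the plate slope is below 0.003 rad, and the bystanders are unmoved. I hand in.

```bash
python3 -c "
from cell import bot
print(bot.sign_off())"
```

```text
the job is handed in; nothing more can be done
None
```

I handed the job in at about 25 s with the square off-cut flat in the nest, the top plate shut, the hook latch home, the bystanders where they were and the gripper clear; sign-off returned no verdict, so this rests on my own camera checks.

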